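# Chock the rolling pin on the draining board

### The job

Set the two-toed chock flat on the lower half of the sloping draining board, midway between its side edges, thin toes pointing straight up the slope, and let go of it. Then lay the rolling pin across the slope just above it, centred on the two toes, and, still holding it, ease it gently down the slope until you feel it resting on the board and against the toes. Only then let go, so that it neither drops nor rolls, and leave the bystanders alone.

Things in the scene. Friction and masses are not known exactly. Their poses are not given: they have to be found in the camera images.
- deck: Deck of the fixed wooden draining board: flat, 180 (x) by 190 mm (y), 12 thick, sloping 10 degrees towards the sink, no lip; a rail 5 mm high along each x edge, grooves only drawn. Origin: middle of its upper face, 34 mm over the worktop. +z square to the deck, +y straight up the slope, x level across. Lower half: y -95 to 0 mm. Rigid.
- chock: Loose dark steel chock, U-shaped from above, 0.6 kg, grippy sole: bar 104 (x) by 22 (y) by 30 mm high (grip here, mid-bar) and two toes 16 mm wide at x = +-44, running to +y, tapering at 32 degrees from 28 mm high to a thin edge at y = 56. Origin: underside below mid-bar. Starts flat, left of the board. Seated pin: axis 62 mm ahead (+y), 20 up. On the slope it slides if pushed with over about 3 N.
- rolling_pin: Loose wooden rolling pin, 0.2 to 0.5 kg: barrel 40 mm diameter, 110 long, a thin handle (20 mm, 37 long) on each end. Origin: middle of its axis, 20 mm above what it lies on; x runs along the axis (either way round), y and z turn as it rolls. Starts on the worktop left of the board, roughly across the slope; its place and the chock's may be swapped.
- salt_shaker: Bystander: salt shaker, 44 mm wide, 90 mm high, behind the board; origin at the centre of its underside. Leave alone.
- pepper_mill: Bystander: dark wooden pepper mill, 58 mm wide, 150 mm high, behind the board; origin at the centre of its underside. Leave alone.
- garlic: Bystander: garlic bulb, 50 mm, behind where the pin and chock start; origin at the centre of its underside. Leave alone.

How it is judged:
On the way, in this order (a step that is already met when the one before it is completed fails the run):
1. the chock stands flat on the lower half of the board, toes up the slope, and is let go (z of chock in the frame of deck between -0.004 and 0.004 m and y of chock in the frame of deck between -0.095 and 0 m and x of chock in the frame of deck between -0.04 and 0.04 m and angle between the z axis of chock and the z axis of deck, either way round below 0.06 rad and angle between the y axis of chock and the y axis of deck, either way round below 0.26 rad and y of deck in the frame of chock above -0.012 m and contact force between the fingers and chock below 0.05 N and linear speed of chock below 0.02 m/s), for 0.2 s.
2. the pin, still held in the fingers, rests both on the board and against the chock's toes (y of rolling_pin in the frame of chock between 0.053 and 0.07 m and x of rolling_pin in the frame of chock between -0.03 and 0.03 m and z of rolling_pin in the frame of chock between 0.014 and 0.026 m and z of rolling_pin in the frame of deck between 0.016 and 0.024 m and angle between the x axis of rolling_pin and the x axis of deck, either way round below 0.26 rad and contact force between the fingers and rolling_pin above 0.2 N and contact force between rolling_pin and chock above 0.15 N and contact force between rolling_pin and deck above 0.15 N and linear speed of rolling_pin below 0.02 m/s), for 0.2 s.
At the end, for the whole second after the job is handed in: Chock flat on the deck (4 mm, 0.06 rad), origin in its lower half within 40 mm of the centre line, toes uphill within 0.26 rad; pin at rest touching deck and chock (0.2 N each), its middle 53 to 70 mm ahead of the chock's origin and 30 mm sideways at most, across the slope within 0.26 rad (z of chock in the frame of deck between -0.004 and 0.004 m and y of chock in the frame of deck between -0.095 and 0 m and x of chock in the frame of deck between -0.04 and 0.04 m and angle between the z axis of chock and the z axis of deck, either way round below 0.06 rad and angle between the y axis of chock and the y axis of deck, either way round below 0.26 rad and y of deck in the frame of chock above -0.012 m and y of rolling_pin in the frame of chock between 0.053 and 0.07 m and x of rolling_pin in the frame of chock between -0.03 and 0.03 m and z of rolling_pin in the frame of chock between 0.014 and 0.026 m and z of rolling_pin in the frame of deck between 0.016 and 0.024 m and angle between the x axis of rolling_pin and the x axis of deck, either way round below 0.26 rad and contact force between rolling_pin and chock above 0.2 N and contact force between rolling_pin and deck above 0.2 N and linear speed of each of rolling_pin, chock below 0.01 m/s and angular speed of rolling_pin below 0.2 rad/s).
It fails at once if the pin drops or rolls free on or about the draining board: out of the fingers and faster than 0.1 m/s (contact force between the fingers and rolling_pin below 0.02 N and linear speed of rolling_pin above 0.1 m/s and horizontal distance between rolling_pin and deck below 0.13 m).
It fails at once if the pin is forced against the chock with more than 40 N (contact force between rolling_pin and chock above 40 N).
It fails at once if a bystander is pushed more than 30 mm (distance of any of salt_shaker, pepper_mill, garlic from where it was at the start of the episode above 0.03 m).
It also fails if it takes over 72 s, if anything falls off the work surface, if the arm or the gripper's body presses on something with over 40 N, if the wrist force passes 120 N, or if a joint passes its speed limit or range.

### The arm

A 6-joint arm with a two-finger parallel gripper is mounted at the origin on a cart in front of the work surface, level with it; the furniture and walls round the work are solid. World frame = base frame: x ahead of the robot, y to its left, z up, the work surface at z = 0. Lengths are in m, angles in rad, forces in N, time in s.
With the tool pointing down it reaches from about 0.375 to 0.9 m from the base axis. Payload 3.1 kg.
Tool frame: the origin (TCP) lies on the front face of the gripper's body, between the roots of the fingers; the fingertips stand 73 mm ahead of it and the grasp point (between the pads) lies 54 mm ahead of it (manip.tips_ahead is the distance from the TCP to the fingertips, in m); z points along the fingers, y is the line along which they close (so a half turn about z gives the same grasp; the last joint's range is limited). The gripper opens to 85 mm and grips with 20 to 120 N. Pads are 22 mm wide; open, the fingers measure 114 mm over their backs; the gripper's body (76 mm by 85 mm) begins 54 mm behind the grasp point. The pads swing forward as they close: fully open they stand 13 mm farther back than shut.
Start: joints at [1.109, 0.527, 1.433, -0, 1.181, -0.178], TCP at [0.174, 0.6, 0.304] pointing down, gripper open.
Joint ranges: [-3.08, 3.08], [-0.75, 2.2], [0.22, 2.44], [-1.43, 4.57], [0, 2.65], [-2.85, 2.85]. Speed limits (rad/s): [2.79, 2.79, 3.14, 3.14, 3.14, 3.14].

### API

Orientations are given as a unit quaternion [x, y, z, w].
In Python, from station import sense, eyes, workorder, manip gives the robot as it stands.
- The arm moves only by the shell command python3 -m inch 'ROWS' [OPENING] [FORCE]. ROWS is JSON, a list of rows, each an object of numbers: "dx", "dy", "dz": the shift along the tool's x, y, z in cm; "wx", "wy", "wz": the turn, a rotation vector about the tool's x, y, z in degrees. In form: [{"dx": .., "dy": .., "dz": .., "wx": .., "wy": .., "wz": ..}, ...]. A call has 1 to 10 rows; each row shifts and turns the commanded pose from where the row before left it, along the tool's axes as they then stand; what a row does not reach is not made up. A row lasts 1/8 s, in which the tool goes at most 62.5 mm and 10.7 degrees, less where a joint would pass 70% of its speed; a pose out of reach is approached as far as the arm can. A call with a gripper value outside its range is refused whole. OPENING is the opening, from 0 (shut) to 1 (fully open), set as the call begins (- or left out, the last holds). The fingers move at their own pace and stop on an object; FORCE is the grip in N (left out, the last holds). Time passes only in rows, so rows that do not move let the fingers close. It gives the time, the measured TCP pose, the force, the opening and the grip force at its end, in the units of the state.
- sense(): the state, without advancing time (a new reading comes with each control period).
- eyes.snapshot(name): name is "scene" or "top"; returns the picture (384x512x3 uint8, red, green, blue); there is no depth.
- eyes.camera_params(name): a dict with "fx", "fy", "cx", "cy" (pixels), "D" ([k1, k2, p1, p2, k3] as OpenCV has them; the pictures are not rectified), "rvec" (rotation vector, rad) and "tvec" (3), from world to camera coordinates, as OpenCV has them. Camera axes: x right, y down, z forward; pixel columns grow to the right and rows downward; lengths in m; the calibration is good to about 2 mm. A picture is of the moment at which its call begins. camera_params takes no time and is no camera call.
- workorder.sign_off(): hands the job in; it is judged then, once.
The state is a dict: "t": time; "q": joint angles; "qd": joint speeds; "tau": joint torques, N m; "tcp_pos": TCP position; "tool_rot": TCP orientation; "force": force on the tool from outside, world axes, zero at the start; "ft_torque": the same for the moment, N m; "finger_gap": opening from 0.0 (shut) to 1.0 (fully open); "gripper_force": force on a finger pad.
Only numpy, scipy, OpenCV 4.12 (cv2) and the standard library are available. Lean on these libraries where they do the work, as an engineer would, in place of code of your own. Each camera call takes 0.05 s, during which the arm holds its last target. There are 200 camera calls.

## Working session

There is one attempt and no reset: what is moved stays moved. The work goes in short steps, Python scripts to look and compute and a shell command to move; the robot and the scene stay as the last step left them, time stands still between calls to the robot, and variables do not carry over. Pictures are saved under pics/ and viewed, at most 10 in all, crops included, and the job is handed in when it is done.

```bash
ls; mkdir -p pics; python3 - <<'E'
from station import sense,eyes
import cv2
for n in("scene","top"):
    cv2.imwrite(f"pics/{n}0.png",eyes.snapshot(n)[:,:,::-1]); print(n,eyes.camera_params(n))
s=sense(); print(s)
E
```

```text
pics
scene {'fx': 454.7384066764602, 'fy': 454.7384066764602, 'cx': 255.13923810035996, 'cy': 190.35239973633884, 'D': array([0.00642906, 0.        , 0.        , 0.        , 0.        ]), 'rvec': array([ 2.20495645, -0.60145466,  0.28527268]), 'tvec': array([-0.44358115,  0.3103607 ,  0.97748383])}
top {'fx': 346.49613442722773, 'fy': 346.49613442722773, 'cx': 257.80009312830504, 'cy': 191.9840765898561, 'D': array([0.00832192, 0.        , 0.        , 0.        , 0.        ]), 'rvec': array([ 2.15389706, -2.17746854,  0.15943978]), 'tvec': array([0.13477931, 0.56686055, 0.81803578])}
{'t': 0.1, 'q': array([ 1.10954929e+00,  5.28376978e-01,  1.43375599e+00, -3.30582799e-05,
        1.18138131e+00, -1.78528102e-01]), 'qd': array([ 0.0004598 , -0.00077534, -0.00239146,  0.00192393,  0.00070034,
        0.0022779 ]), 'tau': array([-3.85671910e-04, -4.43303812e+01, -1.78585553e+01, -2.46116988e-04,
        3.89794732e-03,  1.92072299e-06]), 'tcp_pos': array([0.17412783, 0.59974206, 0.30303479]), 'tool_rot': array([ 1.40882862e-01,  9.90025806e-01, -9.16876428e-04, -2.87626281e-04]), 'force': array([ 0.55351181,  0.30235512, -0.21241807]), 'ft_torque': array([-0.05324085,  0.02673254,  0.0007446 ]), 'gripper_force': 0.0, 'finger_gap': 1.0013327765923885}
```

View pics/top0.png

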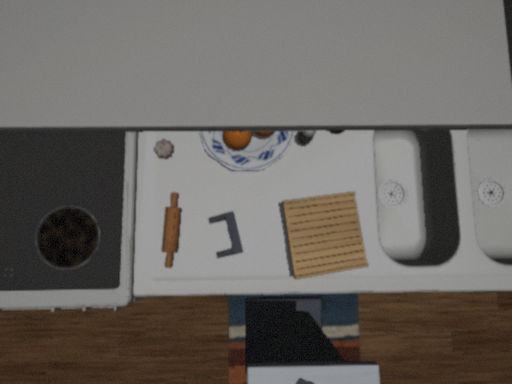

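View pics/scene0.png

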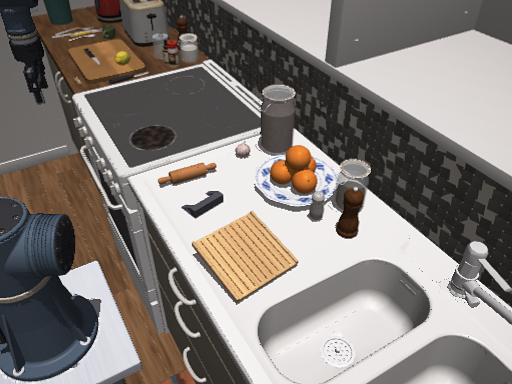

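The top view shows the board with corners near (283,201), (353,193), (367,265) and (294,277). The chock is at about (230,233) with its toes to the left (up-slope), the pin at (172,230) and the garlic at (164,149). The scene view agrees, and the slope runs down to the sink.

```bash
cat > h.py <<'E'
import numpy as np,cv2
from station import sense,eyes,manip
from scipy.spatial.transform import Rotation as R
def ray(n,px):
    p=eyes.camera_params(n);K=np.array([[p['fx'],0,p['cx']],[0,p['fy'],p['cy']],[0,0,1.]])
    Rm=cv2.Rodrigues(p['rvec'])[0]
    u=cv2.undistortPoints(np.float64(px).reshape(-1,1,2),K,p['D']).reshape(-1,2)
    return -Rm.T@p['tvec'],np.c_[u,np.ones(len(u))]@Rm
def plane(n,px,p0,nrm):
    c,d=ray(n,px); p0=np.float64(p0)
    return c+d*(((p0-c)@nrm)/(d@nrm))[:,None]
def onz(n,px,z): return plane(n,px,[0,0,z],np.array([0,0,1.]))
def blob(m,box):
    x0,y0,x1,y1=box;k=np.zeros(m.shape,np.uint8);k[y0:y1,x0:x1]=m[y0:y1,x0:x1]
    return max(cv2.findContours(k,cv2.RETR_EXTERNAL,cv2.CHAIN_APPROX_NONE)[0],key=cv2.contourArea)
E
cat > m.py <<'E'
from h import *
im=eyes.snapshot("top");hsv=cv2.cvtColor(im,cv2.COLOR_RGB2HSV)
wood=((hsv[...,1]>90)&(hsv[...,2]>60)).astype(np.uint8);dark=((hsv[...,2]<120)&(hsv[...,1]<110)).astype(np.uint8)
print("white",im[180,340],"chock",im[233,236],"pin",im[230,172],"board",im[230,320])
b=blob(cv2.morphologyEx(wood,cv2.MORPH_CLOSE,np.ones((5,5))),(265,175,385,285));p=blob(wood,(145,180,195,280));c=blob(dark,(197,200,255,265))
for n,q in(("board",b),("pin",p),("chock",c)):
    print(n,cv2.contourArea(q),cv2.minAreaRect(q),cv2.boundingRect(q))
q=cv2.approxPolyDP(cv2.convexHull(b),5,True).reshape(-1,2);print("boardpoly",q.tolist())
W=onz("top",q,.034);print(W.round(4).tolist())
q=cv2.approxPolyDP(c,2.5,True).reshape(-1,2);print("chockpoly",q.tolist());print(onz("top",q,.02).round(4).tolist())
r=cv2.boxPoints(cv2.minAreaRect(c));print("chock box",onz("top",r,.02).round(4).tolist())
r=cv2.boxPoints(cv2.minAreaRect(p));print("pin box",onz("top",r,.02).round(4).tolist())
E
python3 m.py; python3 -c "
from station import manip;print(manip.tips_ahead, [a for a in dir(manip) if a[0]!='_'])
import cv2;a=cv2.imread('pics/top0.png')[180:300,140:390];cv2.imwrite('pics/c0.png',cv2.resize(a,None,fx=3.2,fy=3.2,interpolation=2))"
```

```text
white [156 156 157] chock [64 66 71] pin [115  77  48] board [133 111  77]
board 5322.0 ((323.4400634765625, 233.56430053710938), (77.2775650024414, 73.09375), 79.87532806396484) (283, 193, 84, 85)
pin 722.0 ((171.20689392089844, 229.5172576904297), (14.44991397857666, 73.57829284667969), 4.763641834259033) (163, 193, 18, 74)
chock 567.5 ((224.95675659179688, 234.32083129882812), (42.503456115722656, 26.648460388183594), 76.4295654296875) (208, 211, 35, 47)
boardpoly [[353, 193], [366, 265], [295, 277], [283, 202]]
[[0.5636, -0.1069, 0.034], [0.3885, -0.13, 0.034], [0.3626, 0.0421, 0.034], [0.543, 0.067, 0.034]]
chockpoly [[232, 211], [208, 219], [210, 223], [225, 220], [231, 247], [216, 252], [217, 257], [242, 251]]
[[0.5232, 0.1929, 0.02], [0.504, 0.2522, 0.02], [0.4941, 0.2472, 0.02], [0.5011, 0.2102, 0.02], [0.435, 0.1956, 0.02], [0.4234, 0.2322, 0.02], [0.4113, 0.2297, 0.02], [0.4249, 0.1687, 0.02]]
chock box [[0.5095, 0.2546, 0.02], [0.5243, 0.1906, 0.02], [0.4229, 0.1666, 0.02], [0.4087, 0.2297, 0.02]]
pin box [[0.3928, 0.365, 0.02], [0.5716, 0.3541, 0.02], [0.5683, 0.3184, 0.02], [0.3894, 0.3303, 0.02]]
0.0726 ['PlanningError', 'tips_ahead']
```

View pics/c0.png

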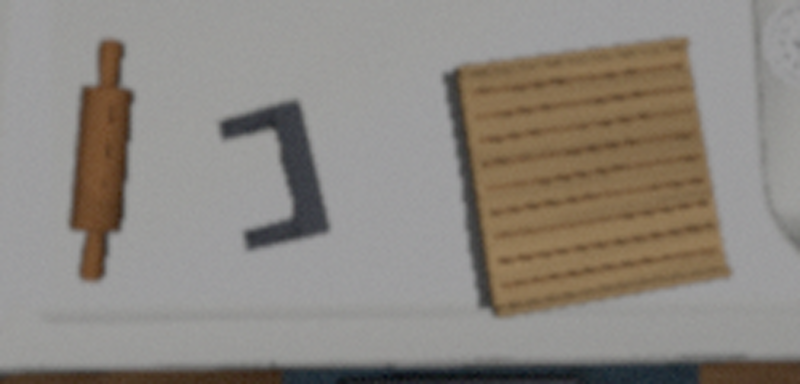

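The crop confirms this: the chock bar's outer edge runs from (299,100) to (328,230) in crop pixels, with the toes to the left. The pin is upright at (100,160). The board's rails and grooves run along the slope, and its upper edge is on the left.

```bash
cat >> h.py <<'E'
t10=np.deg2rad(10)
def deckR(yaw): return (R.from_euler('z',yaw)*R.from_euler('x',t10)).as_matrix()
def deck(corners):
    yaw=np.deg2rad(7.7);c=np.array([.46,-.03,.034])
    for _ in range(10):
        D=deckR(yaw);W=plane("top",corners,c+D[:,2]*.0025,D[:,2])
        a=W[0]+W[3]-W[1]-W[2]  # placeholder order: lowfar, lownear, upnear, upfar -> along x
        b=W[2]+W[3]-W[0]-W[1]
        yaw=(np.arctan2(a[1],a[0])+np.arctan2(-b[0],b[1]))/2
        c=W.mean(0);c[2]=.034
    return c,yaw,np.linalg.norm(a)/2,np.linalg.norm(b)/2,W
def go(g,Rt,ahead=.054):
    "remaining move so the point `ahead` of the TCP reaches g, tool orientation Rt (matrix)"
    s=sense();Rc=R.from_quat(s['tool_rot']).as_matrix();tg=np.asarray(g)-Rt[:,2]*ahead
    print("t",round(s['t'],2),"shift cm",((tg-s['tcp_pos'])@Rc*100).round(2),"turn deg",np.rad2deg(R.from_matrix(Rc.T@Rt).as_rotvec()).round(1),
      "tcp",s['tcp_pos'].round(4),"F",s['force'].round(2),"gap",round(s['finger_gap'],3),"gf",round(s['gripper_force'],1))
def tool(M): # tool y = M y, tool z = -M z
    return np.c_[-M[:,0],M[:,1],-M[:,2]]
E
python3 - <<'E'
from h import *
c,y,a,b,W=deck([[353,193],[366,265],[295,277],[283,202]]);print("deck",c.round(4),np.rad2deg(y),a,b,W.round(3).tolist())
print("cam",ray("top",[[1,1]])[0])
T=tool(R.from_euler('z',13.5,degrees=True).as_matrix());go([.471,.189,.13],T);go([.471,.189,.024],T)
E
```

```text
deck [ 0.4646 -0.0331  0.034 ] 7.554691868261016 0.1787514887044124 0.1835133846551206 [[0.565, -0.111, 0.021], [0.387, -0.134, 0.021], [0.365, 0.044, 0.052], [0.541, 0.069, 0.053]]
cam [0.46097346 0.14678739 0.88013397]
t 0.15 shift cm [-39.97 -31.14  11.96] turn deg [ -0.1  -0.  -29.7] tcp [0.1742 0.5998 0.3032] F [ 0.1  -0.36 -0.88] gap 0.995 gf 0.0
t 0.15 shift cm [-39.97 -31.13  22.56] turn deg [ -0.1  -0.  -29.7] tcp [0.1742 0.5998 0.3032] F [ 0.1  -0.36 -0.88] gap 0.995 gf 0.0
```

```bash
python3 -m inch '[{"dx":-4,"dy":-3.1,"dz":0.8},{"dx":-4,"dy":-3.1,"dz":0.8},{"dx":-4,"dy":-3.1,"dz":0.8},{"dx":-4,"dy":-3.1,"dz":0.8},{"dx":-4,"dy":-3.1,"dz":0.8},{"dx":-4,"dy":-3.1,"dz":0.8},{"dx":-4,"dy":-3.1,"dz":0.8},{"dx":-4,"dy":-3.1,"dz":0.8},{"dx":-4,"dy":-3.1,"dz":0.8},{"dx":-4,"dy":-3.1,"dz":0.8}]' 1 && python3 -m inch '[{"wz":-9.9},{"wz":-9.9},{"wz":-9.9},{},{}]' && python3 - <<'E'
from h import *
T=tool(R.from_euler('z',13.5,degrees=True).as_matrix());go([.471,.189,.13],T);go([.471,.189,.024],T)
E
```

```text
invalid input at $[0]: expected keys dx, dy, dz, wx, wy, wz
```

```bash
python3 -m inch '[{"dx":-4,"dy":-3.1,"dz":0.8,"wx":0,"wy":0,"wz":0},{"dx":-4,"dy":-3.1,"dz":0.8,"wx":0,"wy":0,"wz":0},{"dx":-4,"dy":-3.1,"dz":0.8,"wx":0,"wy":0,"wz":0},{"dx":-4,"dy":-3.1,"dz":0.8,"wx":0,"wy":0,"wz":0},{"dx":-4,"dy":-3.1,"dz":0.8,"wx":0,"wy":0,"wz":0},{"dx":-4,"dy":-3.1,"dz":0.8,"wx":0,"wy":0,"wz":0},{"dx":-4,"dy":-3.1,"dz":0.8,"wx":0,"wy":0,"wz":0},{"dx":-4,"dy":-3.1,"dz":0.8,"wx":0,"wy":0,"wz":0},{"dx":-4,"dy":-3.1,"dz":0.8,"wx":0,"wy":0,"wz":0},{"dx":-4,"dy":-3.1,"dz":0.8,"wx":0,"wy":0,"wz":0}]' 1 && python3 -m inch '[{"dx":0,"dy":0,"dz":0,"wx":0,"wy":0,"wz":-9.9},{"dx":0,"dy":0,"dz":0,"wx":0,"wy":0,"wz":-9.9},{"dx":0,"dy":0,"dz":0,"wx":0,"wy":0,"wz":-9.9},{"dx":0,"dy":0,"dz":0,"wx":0,"wy":0,"wz":0},{"dx":0,"dy":0,"dz":0,"wx":0,"wy":0,"wz":0}]' && python3 - <<'E'
from h import *
T=tool(R.from_euler('z',13.5,degrees=True).as_matrix());go([.471,.189,.13],T);go([.471,.189,.024],T)
E
```

```text
t: 1.4
tcp_pos: [0.4728, 0.1894, 0.2236]
tool_rot: [0.141, 0.99, 0.0, -0.0]
force: [0.9, -0.8, 0.6]
finger_gap: 1.002
gripper_force: 0.0
t: 2.02
tcp_pos: [0.4719, 0.1909, 0.2239]
tool_rot: [-0.116, 0.993, -0.0, -0.0]
force: [-0.6, -0.1, -0.3]
finger_gap: 0.999
gripper_force: 0.0
t 2.02 shift cm [ 0.13 -0.16  3.99] turn deg [ 0.  -0.  -0.1] tcp [0.4719 0.1909 0.2239] F [-0.64 -0.15 -0.3 ] gap 0.999 gf 0.0
t 2.02 shift cm [ 0.13 -0.16 14.59] turn deg [ 0.  -0.  -0.1] tcp [0.4719 0.1909 0.2239] F [-0.64 -0.15 -0.3 ] gap 0.999 gf 0.0
```

```bash
python3 -m inch '[{"dx":0.1,"dy":-0.2,"dz":3.6,"wx":0,"wy":0,"wz":0},{"dx":0,"dy":0,"dz":3.5,"wx":0,"wy":0,"wz":0},{"dx":0,"dy":0,"dz":3.5,"wx":0,"wy":0,"wz":0},{"dx":0,"dy":0,"dz":2,"wx":0,"wy":0,"wz":0},{"dx":0,"dy":0,"dz":1,"wx":0,"wy":0,"wz":0},{"dx":0,"dy":0,"dz":1,"wx":0,"wy":0,"wz":0},{"dx":0,"dy":0,"dz":0,"wx":0,"wy":0,"wz":0}]' 1 && python3 -m inch '[{"dx":0,"dy":0,"dz":0,"wx":0,"wy":0,"wz":0},{"dx":0,"dy":0,"dz":0,"wx":0,"wy":0,"wz":0},{"dx":0,"dy":0,"dz":0,"wx":0,"wy":0,"wz":0},{"dx":0,"dy":0,"dz":0,"wx":0,"wy":0,"wz":0},{"dx":0,"dy":0,"dz":0,"wx":0,"wy":0,"wz":0},{"dx":0,"dy":0,"dz":0,"wx":0,"wy":0,"wz":0},{"dx":0,"dy":0,"dz":0,"wx":0,"wy":0,"wz":0},{"dx":0,"dy":0,"dz":0,"wx":0,"wy":0,"wz":0}]' 0 60 && python3 -m inch '[{"dx":0,"dy":0,"dz":0,"wx":0,"wy":0,"wz":0},{"dx":0,"dy":0,"dz":0,"wx":0,"wy":0,"wz":0}]'
```

```text
t: 2.9
tcp_pos: [0.4715, 0.1887, 0.0777]
tool_rot: [-0.117, 0.993, -0.0, -0.0]
force: [0.9, 0.1, 0.6]
finger_gap: 1.007
gripper_force: 0.0
t: 3.9
tcp_pos: [0.4715, 0.1894, 0.0787]
tool_rot: [-0.117, 0.993, 0.0, 0.001]
force: [-1.0, 4.0, 5.5]
finger_gap: 0.248
gripper_force: 60.2
t: 4.15
tcp_pos: [0.4715, 0.1894, 0.0787]
tool_rot: [-0.117, 0.993, 0.0, 0.001]
force: [-1.4, 3.8, 5.6]
finger_gap: 0.245
gripper_force: 60.2
```

```bash
cat >> h.py <<'E'
DC=np.array([.4646,-.0331,.034]);DY=np.deg2rad(7.6);D=deckR(DY)
def dk(x,y,z): return DC+D@np.array([x,y,z])
E
python3 -m inch '[{"dx":0,"dy":0,"dz":-1,"wx":0,"wy":0,"wz":0},{"dx":0,"dy":0,"dz":-2,"wx":0,"wy":0,"wz":0},{"dx":0,"dy":0,"dz":-3,"wx":0,"wy":0,"wz":0},{"dx":0,"dy":0,"dz":-3,"wx":0,"wy":0,"wz":0},{"dx":0,"dy":0,"dz":-2,"wx":0,"wy":0,"wz":0},{"dx":0,"dy":0,"dz":0,"wx":0,"wy":0,"wz":0}]' && python3 - <<'E'
from h import *
go(dk(0,-.048,.05),tool(D),.0787)
E
```

```text
t: 4.9
tcp_pos: [0.4717, 0.1886, 0.189]
tool_rot: [-0.118, 0.993, -0.0, 0.001]
force: [0.9, -0.6, -6.4]
finger_gap: 0.243
gripper_force: 59.7
t 4.9 shift cm [  6.59 -28.32   3.65] turn deg [-10.   -0.4   5.9] tcp [0.4717 0.1886 0.189 ] F [ 0.87 -0.59 -6.43] gap 0.243 gf 59.7
```

```bash
python3 -m inch '[{"dx":1.1,"dy":-4.7,"dz":0,"wx":0,"wy":0,"wz":0},{"dx":1.1,"dy":-4.7,"dz":0,"wx":0,"wy":0,"wz":0},{"dx":1.1,"dy":-4.7,"dz":0,"wx":0,"wy":0,"wz":0},{"dx":1.1,"dy":-4.7,"dz":0,"wx":0,"wy":0,"wz":0},{"dx":1.1,"dy":-4.7,"dz":0,"wx":0,"wy":0,"wz":0},{"dx":1.1,"dy":-4.8,"dz":0,"wx":0,"wy":0,"wz":0},{"dx":0,"dy":0,"dz":0,"wx":-5,"wy":-0.2,"wz":3},{"dx":0,"dy":0,"dz":0,"wx":-5,"wy":-0.2,"wz":2.9},{"dx":0,"dy":0,"dz":0,"wx":0,"wy":0,"wz":0},{"dx":0,"dy":0,"dz":0,"wx":0,"wy":0,"wz":0}]' && python3 - <<'E'
from h import *
go(dk(0,-.048,.05),tool(D),.0787);go(dk(0,-.048,.0),tool(D),.0787)
cv2.imwrite("pics/s1.png",eyes.snapshot("scene")[120:320,130:380,::-1].repeat(3,0).repeat(3,1))
E
```

```text
t: 6.15
tcp_pos: [0.4727, -0.1016, 0.1872]
tool_rot: [-0.066, 0.994, 0.087, -0.008]
force: [0.5, 0.4, -6.7]
finger_gap: 0.245
gripper_force: 60.7
t 6.15 shift cm [-0.12 -0.67  3.41] turn deg [-0.  -0.2  0. ] tcp [ 0.4727 -0.1016  0.1872] F [ 0.55  0.4  -6.69] gap 0.245 gf 60.7
t 6.15 shift cm [-0.13 -0.67  8.41] turn deg [-0.  -0.2  0. ] tcp [ 0.4727 -0.1016  0.1872] F [ 0.55  0.4  -6.69] gap 0.245 gf 60.7
```

View pics/s1.png

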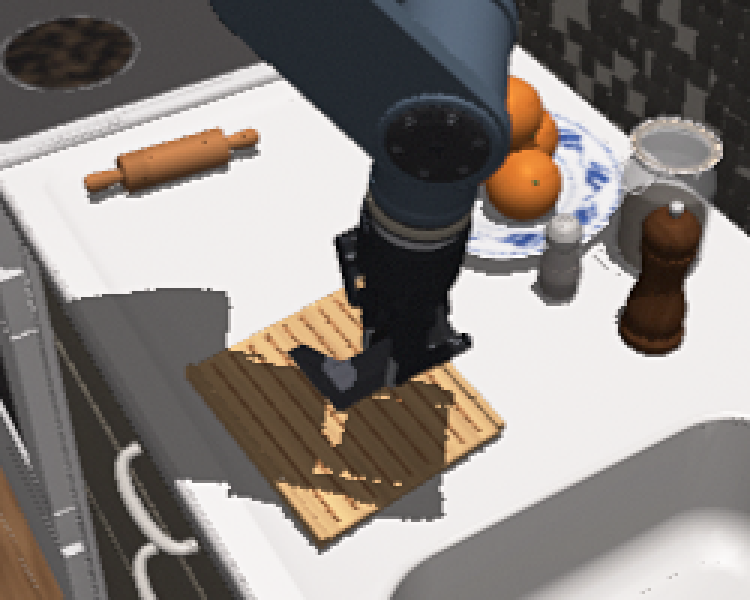

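The chock is held square with its toes up the slope, just above the lower half of the board. I'll lower it now, slowly at the end.

```bash
python3 -m inch '[{"dx":-0.1,"dy":-0.4,"dz":3,"wx":0,"wy":-0.2,"wz":0},{"dx":0,"dy":-0.3,"dz":2.5,"wx":0,"wy":0,"wz":0},{"dx":0,"dy":0,"dz":1.5,"wx":0,"wy":0,"wz":0},{"dx":0,"dy":0,"dz":0.7,"wx":0,"wy":0,"wz":0},{"dx":0,"dy":0,"dz":0,"wx":0,"wy":0,"wz":0}]' && python3 -m inch '[{"dx":0,"dy":0,"dz":0.2,"wx":0,"wy":0,"wz":0},{"dx":0,"dy":0,"dz":0,"wx":0,"wy":0,"wz":0}]'; python3 -m inch '[{"dx":0,"dy":0,"dz":0.2,"wx":0,"wy":0,"wz":0},{"dx":0,"dy":0,"dz":0,"wx":0,"wy":0,"wz":0}]'; python3 -c "
from h import *
go(dk(0,-.048,.0),tool(D),.0787)"
```

```text
t: 6.82
tcp_pos: [0.4736, -0.0951, 0.1108]
tool_rot: [-0.066, 0.994, 0.087, -0.005]
force: [-0.6, -0.2, -6.4]
finger_gap: 0.246
gripper_force: 60.5
t: 7.08
tcp_pos: [0.4737, -0.0952, 0.1094]
tool_rot: [-0.066, 0.994, 0.087, -0.005]
force: [0.5, 1.1, -6.5]
finger_gap: 0.243
gripper_force: 60.6
t: 7.32
tcp_pos: [0.4734, -0.0947, 0.107]
tool_rot: [-0.066, 0.994, 0.087, -0.005]
force: [-0.2, 0.2, -5.8]
finger_gap: 0.247
gripper_force: 60.6
t 7.33 shift cm [0.05 0.06 0.4 ] turn deg [ 0.   0.1 -0. ] tcp [ 0.4734 -0.0947  0.107 ] F [-0.19  0.24 -5.76] gap 0.247 gf 60.6
```

```bash
for i in 1 ; do python3 -m inch '[{"dx":0,"dy":0,"dz":0.2,"wx":0,"wy":0,"wz":0},{"dx":0,"dy":0,"dz":0,"wx":0,"wy":0,"wz":0}]'; done; python3 -m inch '[{"dx":0,"dy":0,"dz":0.1,"wx":0,"wy":0,"wz":0},{"dx":0,"dy":0,"dz":0,"wx":0,"wy":0,"wz":0}]';python3 -m inch '[{"dx":0,"dy":0,"dz":0.1,"wx":0,"wy":0,"wz":0},{"dx":0,"dy":0,"dz":0,"wx":0,"wy":0,"wz":0}]'
```

```text
t: 7.58
tcp_pos: [0.4733, -0.0942, 0.1048]
tool_rot: [-0.066, 0.994, 0.087, -0.005]
force: [1.2, 0.6, -7.0]
finger_gap: 0.246
gripper_force: 60.6
t: 7.82
tcp_pos: [0.4733, -0.0941, 0.1039]
tool_rot: [-0.066, 0.994, 0.087, -0.005]
force: [-0.1, 0.1, -6.5]
finger_gap: 0.245
gripper_force: 60.6
t: 8.07
tcp_pos: [0.4734, -0.0941, 0.1035]
tool_rot: [-0.066, 0.994, 0.087, -0.005]
force: [-0.8, -0.5, 0.2]
finger_gap: 0.241
gripper_force: 61.4
```

```bash
python3 -m inch '[{"dx":0,"dy":0,"dz":0.05,"wx":0,"wy":0,"wz":0},{"dx":0,"dy":0,"dz":0,"wx":0,"wy":0,"wz":0}]'; python3 -m inch '[{"dx":0,"dy":0,"dz":0,"wx":0,"wy":0,"wz":0},{"dx":0,"dy":0,"dz":0,"wx":0,"wy":0,"wz":0},{"dx":0,"dy":0,"dz":0,"wx":0,"wy":0,"wz":0},{"dx":0,"dy":0,"dz":0,"wx":0,"wy":0,"wz":0}]' 0.6; python3 -m inch '[{"dx":0,"dy":0,"dz":-1,"wx":0,"wy":0,"wz":0},{"dx":0,"dy":0,"dz":-2,"wx":0,"wy":0,"wz":0},{"dx":0,"dy":0,"dz":-4,"wx":0,"wy":0,"wz":0},{"dx":0,"dy":0,"dz":-4,"wx":0,"wy":0,"wz":0},{"dx":0,"dy":0,"dz":-2,"wx":0,"wy":0,"wz":0}]' 1
python3 -c "
from h import *
T=tool(R.from_euler('z',-3.7,degrees=True).as_matrix());go([.4805,.342,.16],T);go([.4805,.342,.022],T)"
```

```text
t: 8.32
tcp_pos: [0.4734, -0.094, 0.1034]
tool_rot: [-0.066, 0.994, 0.087, -0.005]
force: [-2.7, -1.1, 5.5]
finger_gap: 0.244
gripper_force: 62.6
t: 8.82
tcp_pos: [0.4733, -0.0938, 0.1024]
tool_rot: [-0.066, 0.994, 0.087, -0.005]
force: [0.2, -0.5, -0.0]
finger_gap: 0.599
gripper_force: 0.0
t: 9.45
tcp_pos: [0.4767, -0.117, 0.2332]
tool_rot: [-0.066, 0.994, 0.086, -0.003]
force: [-0.4, -0.1, -1.6]
finger_gap: 0.997
gripper_force: 0.0
t 9.45 shift cm [-6.39 44.45  9.7 ] turn deg [ 9.8 -0.7 11.2] tcp [ 0.4767 -0.117   0.2332] F [-0.39 -0.06 -1.62] gap 0.997 gf 0.0
t 9.45 shift cm [-6.33 42.09 23.29] turn deg [ 9.8 -0.7 11.2] tcp [ 0.4767 -0.117   0.2332] F [-0.39 -0.06 -1.62] gap 0.997 gf 0.0
```

```bash
python3 -m inch '[{"dx":-0.8,"dy":5.6,"dz":1.0,"wx":0,"wy":0,"wz":0},{"dx":-0.8,"dy":5.6,"dz":1.0,"wx":0,"wy":0,"wz":0},{"dx":-0.8,"dy":5.6,"dz":1.0,"wx":0,"wy":0,"wz":0},{"dx":-0.8,"dy":5.6,"dz":1.0,"wx":0,"wy":0,"wz":0},{"dx":-0.8,"dy":5.6,"dz":1.0,"wx":0,"wy":0,"wz":0},{"dx":-0.8,"dy":5.5,"dz":1.0,"wx":0,"wy":0,"wz":0},{"dx":-0.8,"dy":5.5,"dz":1.0,"wx":0,"wy":0,"wz":0},{"dx":-0.8,"dy":5.5,"dz":1.0,"wx":0,"wy":0,"wz":0},{"dx":0,"dy":0,"dz":0,"wx":4.9,"wy":-0.3,"wz":5.6},{"dx":0,"dy":0,"dz":0,"wx":4.9,"wy":-0.3,"wz":5.6}]' 1;python3 -m inch '[{"dx":0,"dy":0,"dz":0,"wx":0,"wy":0,"wz":0},{"dx":0,"dy":0,"dz":0,"wx":0,"wy":0,"wz":0}]'
python3 - <<'E'
from h import *
T=tool(R.from_euler('z',-3.7,degrees=True).as_matrix());go([.4805,.342,.022],T)
im=eyes.snapshot("top");cv2.imwrite("pics/t2.png",cv2.resize(im[170:300,140:390,::-1],None,fx=3.2,fy=3.2,interpolation=2))
cv2.imwrite("pics/t2f.png",im[:,:,::-1])
E
```

```text
t: 10.7
tcp_pos: [0.4795, 0.341, 0.2297]
tool_rot: [0.033, 0.999, -0.0, -0.002]
force: [-0.4, 0.4, -0.2]
finger_gap: 0.998
gripper_force: 0.0
t: 10.95
tcp_pos: [0.4799, 0.34, 0.2293]
tool_rot: [0.031, 1.0, 0.002, -0.003]
force: [-0.5, 0.1, -0.1]
finger_gap: 1.002
gripper_force: 0.0
t 10.95 shift cm [-0.14  0.15 15.33] turn deg [ 0.2 -0.3  0.1] tcp [0.4799 0.34   0.2293] F [-0.5   0.13 -0.08] gap 1.002 gf 0.0
```

View pics/t2.png

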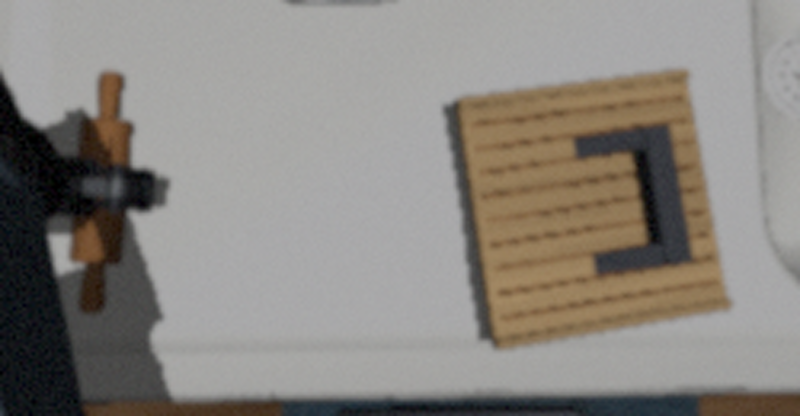

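The chock sits square on the lower half of the board, with its outer bar edge from (668,127) to (691,263) in crop pixels and its toes to the left. The gripper is straddling the pin at about (110,187).

```bash
python3 - <<'E'
from h import *
im=cv2.imread("pics/t2f.png");hsv=cv2.cvtColor(im,cv2.COLOR_BGR2HSV)
c=blob(((hsv[...,2]<100)&(hsv[...,1]<90)).astype(np.uint8),(310,195,362,260))
q=cv2.boxPoints(cv2.minAreaRect(c));poly=cv2.approxPolyDP(c,2.5,True).reshape(-1,2)
for h in(0.03,0.0):print(h,((plane("top",poly,dk(0,0,h),D[:,2])-DC)@D*1000).round(1).tolist())
print(poly.tolist(),((plane("top",q,dk(0,0,.02),D[:,2])-DC)@D*1000).round(1).tolist())
E
python3 -m inch '[{"dx":-0.1,"dy":0.1,"dz":3.8,"wx":0.2,"wy":-0.3,"wz":0},{"dx":0,"dy":0,"dz":3.5,"wx":0,"wy":0,"wz":0},{"dx":0,"dy":0,"dz":3.5,"wx":0,"wy":0,"wz":0},{"dx":0,"dy":0,"dz":2.5,"wx":0,"wy":0,"wz":0},{"dx":0,"dy":0,"dz":1,"wx":0,"wy":0,"wz":0},{"dx":0,"dy":0,"dz":1,"wx":0,"wy":0,"wz":0},{"dx":0,"dy":0,"dz":0,"wx":0,"wy":0,"wz":0}]' 1
python3 -c "
from h import *
T=tool(R.from_euler('z',-3.7,degrees=True).as_matrix());go([.4805,.342,.022],T)"
```

```text
0.03 [[50.4, -56.8, 30.0], [50.0, 15.2, 30.0], [35.8, 15.2, 30.0], [32.1, -30.0, 30.0], [8.5, -28.1, 30.0], [7.4, -35.7, 30.0], [-24.5, -27.0, 30.0], [-28.3, -36.6, 30.0], [-34.6, 15.3, 30.0], [-48.5, 15.4, 30.0], [-50.0, -55.6, 30.0]]
0.0 [[51.5, -71.6, 0.0], [51.2, 3.2, 0.0], [36.4, 3.3, 0.0], [32.6, -43.7, -0.0], [8.0, -41.8, 0.0], [6.9, -49.6, 0.0], [-26.3, -40.6, 0.0], [-30.2, -50.5, -0.0], [-36.7, 3.4, -0.0], [-51.2, 3.4, 0.0], [-52.7, -70.3, 0.0]]
[[348, 209], [320, 213], [321, 219], [339, 218], [340, 228], [343, 228], [342, 242], [346, 243], [326, 249], [327, 255], [355, 251]] [[51.2, 13.3, 20.0], [53.2, -64.0, 20.0], [-52.0, -62.6, 20.0], [-52.1, 13.4, 20.0]]
t: 11.88
tcp_pos: [0.481, 0.3411, 0.0761]
tool_rot: [0.032, 0.999, -0.0, -0.0]
force: [-0.7, -0.0, -0.4]
finger_gap: 1.0
gripper_force: 0.0
t 11.88 shift cm [0.06 0.09 0.01] turn deg [-0.  -0.   0.1] tcp [0.481  0.3411 0.0761] F [-0.73 -0.02 -0.44] gap 1.0 gf 0.0
```

```bash
python3 -m inch '[{"dx":0,"dy":0.1,"dz":0,"wx":0,"wy":0,"wz":0},{"dx":0,"dy":0,"dz":0,"wx":0,"wy":0,"wz":0},{"dx":0,"dy":0,"dz":0,"wx":0,"wy":0,"wz":0},{"dx":0,"dy":0,"dz":0,"wx":0,"wy":0,"wz":0},{"dx":0,"dy":0,"dz":0,"wx":0,"wy":0,"wz":0},{"dx":0,"dy":0,"dz":0,"wx":0,"wy":0,"wz":0},{"dx":0,"dy":0,"dz":0,"wx":0,"wy":0,"wz":0},{"dx":0,"dy":0,"dz":0,"wx":0,"wy":0,"wz":0}]' 0 40;  python3 -m inch '[{"dx":0,"dy":0,"dz":-1,"wx":0,"wy":0,"wz":0},{"dx":0,"dy":0,"dz":-3,"wx":0,"wy":0,"wz":0},{"dx":0,"dy":0,"dz":-4,"wx":0,"wy":0,"wz":0},{"dx":0,"dy":0,"dz":-4,"wx":0,"wy":0,"wz":0},{"dx":0,"dy":0,"dz":-2,"wx":0,"wy":0,"wz":0},{"dx":0,"dy":0,"dz":0,"wx":0,"wy":0,"wz":0}]'
python3 - <<'E'
from h import *
go(dk(0.0,.03,.06),tool(D),.056)
im=eyes.snapshot("scene");cv2.imwrite("pics/s3.png",cv2.resize(im[60:300,110:400,::-1],None,fx=2.5,fy=2.5))
E
```

```text
t: 12.88
tcp_pos: [0.4812, 0.3426, 0.077]
tool_rot: [0.032, 0.999, -0.0, 0.0]
force: [0.0, 0.0, 5.7]
finger_gap: 0.456
gripper_force: 40.1
t: 13.62
tcp_pos: [0.4814, 0.3426, 0.2176]
tool_rot: [0.032, 0.999, 0.0, 0.001]
force: [0.1, -0.2, -4.1]
finger_gap: 0.453
gripper_force: 41.2
t 13.62 shift cm [ -0.5  -36.68   6.39] turn deg [-10.    1.1 -11.2] tcp [0.4814 0.3426 0.2176] F [ 0.07 -0.22 -4.07] gap 0.453 gf 41.2
```

View pics/s3.png

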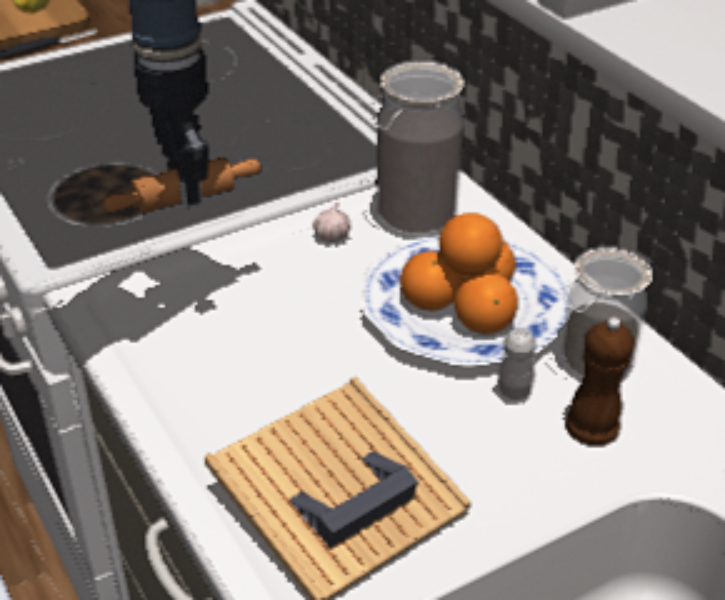

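The pin is held level in the gripper at about (185,185), and the chock stands flat and square on the board. The garlic is untouched.

```bash
python3 -m inch '[{"dx":-0.1,"dy":-4.5,"dz":0,"wx":0,"wy":0,"wz":0},{"dx":-0.1,"dy":-4.6,"dz":0,"wx":0,"wy":0,"wz":0},{"dx":-0.1,"dy":-4.6,"dz":0,"wx":0,"wy":0,"wz":0},{"dx":-0.1,"dy":-4.6,"dz":0,"wx":0,"wy":0,"wz":0},{"dx":-0.1,"dy":-4.6,"dz":0,"wx":0,"wy":0,"wz":0},{"dx":0,"dy":-4.6,"dz":0,"wx":0,"wy":0,"wz":0},{"dx":0,"dy":-4.6,"dz":0,"wx":0,"wy":0,"wz":0},{"dx":0,"dy":-4.5,"dz":0,"wx":-5,"wy":0.6,"wz":-5.6},{"dx":0,"dy":0,"dz":0,"wx":-5,"wy":0.6,"wz":-5.6},{"dx":0,"dy":0,"dz":0,"wx":0,"wy":0,"wz":0}]';python3 -m inch '[{"dx":0,"dy":0,"dz":0,"wx":0,"wy":0,"wz":0}]'
python3 - <<'E'
from h import *
go(dk(0.0007,.03,.04),tool(D),.057);go(dk(0.0007,.03,.02),tool(D),.057);
E
```

```text
t: 14.92
tcp_pos: [0.4628, -0.0191, 0.215]
tool_rot: [-0.058, 0.995, 0.081, -0.01]
force: [-0.7, 0.4, -3.6]
finger_gap: 0.453
gripper_force: 41.7
t: 15.05
tcp_pos: [0.4624, -0.0173, 0.2155]
tool_rot: [-0.059, 0.995, 0.081, -0.01]
force: [0.5, 0.7, -3.9]
finger_gap: 0.455
gripper_force: 41.7
t 15.05 shift cm [-0.15 -1.64  7.92] turn deg [-0.6 -0.4 -0.8] tcp [ 0.4624 -0.0173  0.2155] F [ 0.52  0.71 -3.92] gap 0.455 gf 41.7
t 15.05 shift cm [-0.17 -1.62  9.92] turn deg [-0.6 -0.4 -0.8] tcp [ 0.4624 -0.0173  0.2155] F [ 0.52  0.71 -3.92] gap 0.455 gf 41.7
```

```bash
python3 -m inch '[{"dx":-0.1,"dy":-0.8,"dz":2.5,"wx":-0.6,"wy":-0.4,"wz":-0.8},{"dx":-0.1,"dy":-0.8,"dz":2.5,"wx":0,"wy":0,"wz":0},{"dx":0,"dy":0,"dz":2,"wx":0,"wy":0,"wz":0},{"dx":0,"dy":0,"dz":1.5,"wx":0,"wy":0,"wz":0},{"dx":0,"dy":0,"dz":0.8,"wx":0,"wy":0,"wz":0},{"dx":0,"dy":0,"dz":0,"wx":0,"wy":0,"wz":0},{"dx":0,"dy":0,"dz":0,"wx":0,"wy":0,"wz":0}]'
python3 - <<'E'
from h import *
go(dk(0.0007,.03,.02),tool(D),.057);go(dk(0.0007,.0135,.02),tool(D),.057);
E
```

```text
t: 15.92
tcp_pos: [0.4654, -0.0173, 0.1224]
tool_rot: [-0.067, 0.994, 0.087, -0.004]
force: [-0.4, -0.6, -3.1]
finger_gap: 0.454
gripper_force: 41.7
t 15.93 shift cm [ 0.23 -0.07  0.74] turn deg [-0.1  0.2  0.1] tcp [ 0.4654 -0.0173  0.1224] F [-0.35 -0.56 -3.09] gap 0.454 gf 41.7
t 15.93 shift cm [ 0.23 -1.72  0.74] turn deg [-0.1  0.2  0.1] tcp [ 0.4654 -0.0173  0.1224] F [-0.35 -0.56 -3.09] gap 0.454 gf 41.7
```

```bash
python3 -m inch '[{"dx":0.2,"dy":-0.1,"dz":0.3,"wx":0,"wy":0.2,"wz":0},{"dx":0,"dy":0,"dz":0.2,"wx":0,"wy":0,"wz":0},{"dx":0,"dy":0,"dz":0,"wx":0,"wy":0,"wz":0}]';python3 -m inch '[{"dx":0,"dy":0,"dz":0.1,"wx":0,"wy":0,"wz":0},{"dx":0,"dy":0,"dz":0,"wx":0,"wy":0,"wz":0}]';python3 -m inch '[{"dx":0,"dy":0,"dz":0.1,"wx":0,"wy":0,"wz":0},{"dx":0,"dy":0,"dz":0,"wx":0,"wy":0,"wz":0}]'
python3 - <<'E'
from h import *
go(dk(0.0007,.03,.02),tool(D),.057)
E
```

```text
t: 16.3
tcp_pos: [0.4631, -0.0179, 0.1169]
tool_rot: [-0.066, 0.994, 0.087, -0.006]
force: [0.4, -0.1, -3.5]
finger_gap: 0.457
gripper_force: 41.7
t: 16.55
tcp_pos: [0.4631, -0.0176, 0.1159]
tool_rot: [-0.067, 0.994, 0.087, -0.006]
force: [0.5, -0.7, -3.4]
finger_gap: 0.455
gripper_force: 41.7
t: 16.8
tcp_pos: [0.4632, -0.0176, 0.1153]
tool_rot: [-0.067, 0.994, 0.087, -0.006]
force: [-1.2, -0.8, 1.9]
finger_gap: 0.456
gripper_force: 42.3
t 16.8 shift cm [-0.01  0.05  0.03] turn deg [-0.  -0.1  0.1] tcp [ 0.4632 -0.0176  0.1153] F [-1.23 -0.82  1.89] gap 0.456 gf 42.3
```

```bash
python3 -m inch '[{"dx":0,"dy":-0.3,"dz":-0.04,"wx":0,"wy":0,"wz":0},{"dx":0,"dy":-0.3,"dz":0,"wx":0,"wy":0,"wz":0},{"dx":0,"dy":-0.3,"dz":0,"wx":0,"wy":0,"wz":0},{"dx":0,"dy":-0.3,"dz":0,"wx":0,"wy":0,"wz":0},{"dx":0,"dy":0,"dz":0,"wx":0,"wy":0,"wz":0}]';
cat > f.py <<'E'
from h import *
F=[]
for _ in range(1): s=sense();F.append(s['force'])
print("deck-frame force",(np.mean(F,0)@D).round(2));go(dk(0.0007,.0135,.02),tool(D),.057)
E
python3 f.py
python3 -m inch '[{"dx":0,"dy":-0.1,"dz":0,"wx":0,"wy":0,"wz":0},{"dx":0,"dy":-0.1,"dz":0,"wx":0,"wy":0,"wz":0},{"dx":0,"dy":0,"dz":0,"wx":0,"wy":0,"wz":0}]';python3 f.py
```

```text
t: 17.42
tcp_pos: [0.4647, -0.0296, 0.1132]
tool_rot: [-0.067, 0.994, 0.087, -0.006]
force: [-1.8, -0.6, 0.2]
finger_gap: 0.451
gripper_force: 41.9
deck-frame force [-1.84 -0.29  0.25]
t 17.43 shift cm [-0.01 -0.36  0.04] turn deg [-0.  -0.1  0.1] tcp [ 0.4647 -0.0296  0.1132] F [-1.78 -0.57  0.2 ] gap 0.451 gf 41.9
t: 17.8
tcp_pos: [0.4649, -0.0312, 0.1129]
tool_rot: [-0.067, 0.994, 0.087, -0.006]
force: [-0.4, 0.3, -0.4]
finger_gap: 0.451
gripper_force: 41.9
deck-frame force [-0.33  0.29 -0.48]
t 17.8 shift cm [-0.01 -0.2   0.04] turn deg [-0.  -0.1  0.1] tcp [ 0.4649 -0.0312  0.1129] F [-0.37  0.32 -0.42] gap 0.451 gf 41.9
```

```bash
for k in 1; do python3 -m inch '[{"dx":0,"dy":-0.1,"dz":0,"wx":0,"wy":0,"wz":0},{"dx":0,"dy":0,"dz":0,"wx":0,"wy":0,"wz":0}]' >/dev/null;python3 f.py; python3 -m inch '[{"dx":0,"dy":-0.05,"dz":0,"wx":0,"wy":0,"wz":0},{"dx":0,"dy":0,"dz":0,"wx":0,"wy":0,"wz":0}]'>/dev/null;python3 f.py;done
```

```text
deck-frame force [-1.32  2.22 -0.42]
t 18.05 shift cm [-0.01 -0.09  0.04] turn deg [-0.  -0.1  0.1] tcp [ 0.4651 -0.0322  0.1127] F [-1.61  2.06 -0.03] gap 0.451 gf 41.9
deck-frame force [ 0.63  1.53 -1.36]
t 18.3 shift cm [-0.01 -0.06  0.04] turn deg [ 0.  -0.1  0. ] tcp [ 0.4651 -0.0325  0.1127] F [ 0.4   1.81 -1.07] gap 0.459 gf 41.9
```

```bash
for k in 1 2 3; do python3 -m inch '[{"dx":0,"dy":0,"dz":0,"wx":0,"wy":0,"wz":0}]' >/dev/null;python3 f.py; done; python3 -m inch '[{"dx":0,"dy":-0.05,"dz":0.02,"wx":0,"wy":0,"wz":0},{"dx":0,"dy":0,"dz":0,"wx":0,"wy":0,"wz":0}]'>/dev/null;python3 f.py
python3 - <<'E'
from h import *
im=eyes.snapshot("scene");cv2.imwrite("pics/s4.png",cv2.resize(im[160:310,170:320,::-1],None,fx=4,fy=4))
E
```

```text
deck-frame force [ 0.06  2.12 -0.1 ]
t 18.43 shift cm [-0.01 -0.06  0.04] turn deg [-0.  -0.1  0. ] tcp [ 0.4651 -0.0325  0.1126] F [-0.22  2.1   0.27] gap 0.453 gf 41.9
deck-frame force [-0.59  2.82 -0.47]
t 18.55 shift cm [-0.01 -0.06  0.04] turn deg [-0.  -0.1  0.1] tcp [ 0.4651 -0.0326  0.1127] F [-0.96  2.76  0.03] gap 0.455 gf 41.9
deck-frame force [ 0.58  1.89 -0.62]
t 18.68 shift cm [-0.01 -0.06  0.04] turn deg [-0.  -0.1  0.1] tcp [ 0.4651 -0.0326  0.1127] F [ 0.32  2.03 -0.28] gap 0.454 gf 41.9
deck-frame force [1.88 5.   2.79]
t 18.93 shift cm [-0.02 -0.05  0.04] turn deg [ 0.  -0.1  0. ] tcp [ 0.4651 -0.0327  0.1126] F [1.28 4.65 3.62] gap 0.456 gf 42.2
```

View pics/s4.png

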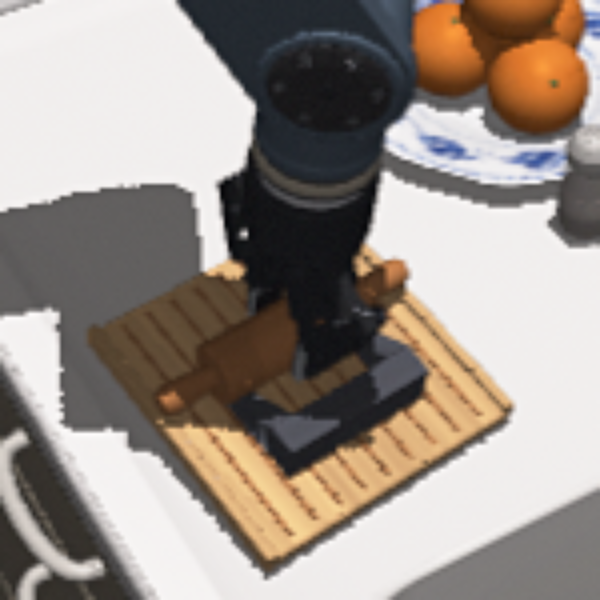

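The pin lies across the slope against both toes with the fingers between them. The forces confirm it is pressing on the board and the toes. I'll hold briefly, then release.

```bash
python3 -m inch '[{"dx":0,"dy":0,"dz":0,"wx":0,"wy":0,"wz":0},{"dx":0,"dy":0,"dz":0,"wx":0,"wy":0,"wz":0},{"dx":0,"dy":0,"dz":0,"wx":0,"wy":0,"wz":0},{"dx":0,"dy":0,"dz":0,"wx":0,"wy":0,"wz":0}]' >/dev/null;python3 f.py; python3 -m inch '[{"dx":0,"dy":0,"dz":0,"wx":0,"wy":0,"wz":0},{"dx":0,"dy":0,"dz":0,"wx":0,"wy":0,"wz":0}]' - 20; python3 -m inch '[{"dx":0,"dy":0,"dz":0,"wx":0,"wy":0,"wz":0},{"dx":0,"dy":0,"dz":0,"wx":0,"wy":0,"wz":0},{"dx":0,"dy":0,"dz":0,"wx":0,"wy":0,"wz":0},{"dx":0,"dy":0,"dz":0,"wx":0,"wy":0,"wz":0}]' 0.62; python3 f.py;  python3 -m inch '[{"dx":0,"dy":0,"dz":-0.3,"wx":0,"wy":0,"wz":0},{"dx":0,"dy":0,"dz":-0.6,"wx":0,"wy":0,"wz":0},{"dx":0,"dy":0,"dz":-1,"wx":0,"wy":0,"wz":0},{"dx":0,"dy":0,"dz":-1.5,"wx":0,"wy":0,"wz":0},{"dx":0,"dy":0,"dz":-2,"wx":0,"wy":0,"wz":0},{"dx":0,"dy":0,"dz":-3,"wx":0,"wy":0,"wz":0},{"dx":0,"dy":0,"dz":-3,"wx":0,"wy":0,"wz":0},{"dx":0,"dy":0,"dz":-3,"wx":0,"wy":0,"wz":0}]'; python3 -m inch '[{"dx":0,"dy":5,"dz":0,"wx":0,"wy":0,"wz":0},{"dx":0,"dy":5,"dz":0,"wx":0,"wy":0,"wz":0},{"dx":0,"dy":5,"dz":0,"wx":0,"wy":0,"wz":0},{"dx":0,"dy":5,"dz":0,"wx":0,"wy":0,"wz":0},{"dx":0,"dy":5,"dz":0,"wx":0,"wy":0,"wz":0},{"dx":0,"dy":0,"dz":0,"wx":0,"wy":0,"wz":0}]'
python3 - <<'E'
from h import *
im=eyes.snapshot("scene");a=cv2.resize(im[170:310,180:310,::-1],(390,420))
im=eyes.snapshot("top");b=cv2.resize(im[180:290,270:380,::-1],(400,420))
cv2.imwrite("pics/s5.png",np.hstack([a,b]))
E
```

```text
deck-frame force [2.31 5.7  2.31]
t 19.48 shift cm [-0.01 -0.05  0.03] turn deg [ 0.  -0.1  0. ] tcp [ 0.4651 -0.0327  0.1126] F [1.6  5.47 3.26] gap 0.453 gf 42.2
t: 19.73
tcp_pos: [0.4651, -0.0327, 0.1126]
tool_rot: [-0.066, 0.994, 0.087, -0.007]
force: [1.0, 5.2, 2.7]
finger_gap: 0.452
gripper_force: 42.2
t: 20.23
tcp_pos: [0.4653, -0.0333, 0.1123]
tool_rot: [-0.067, 0.994, 0.087, -0.006]
force: [0.5, 0.6, -0.7]
finger_gap: 0.623
gripper_force: 0.0
deck-frame force [ 0.62  0.34 -0.8 ]
t 20.23 shift cm [-0.    0.02  0.02] turn deg [-0.  -0.1  0.1] tcp [ 0.4653 -0.0333  0.1123] F [ 0.55  0.55 -0.73] gap 0.623 gf 0.0
t: 21.22
tcp_pos: [0.4685, -0.058, 0.2559]
tool_rot: [-0.067, 0.994, 0.087, -0.006]
force: [0.3, -0.8, -0.6]
finger_gap: 0.619
gripper_force: 0.0
t: 21.98
tcp_pos: [0.4347, 0.1888, 0.2988]
tool_rot: [-0.069, 0.994, 0.087, -0.006]
force: [-0.1, -0.3, -0.5]
finger_gap: 0.62
gripper_force: 0.0
```

View pics/s5.png

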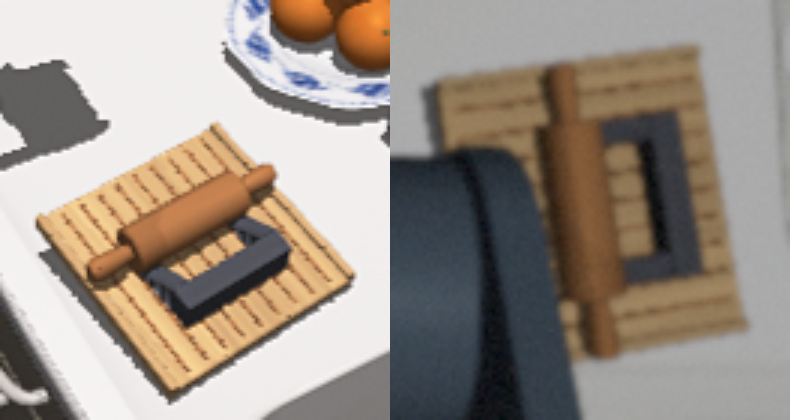

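The pin rests against both toes, centred and across the slope, and the chock is square on the lower half. In the right panel the pin is at about (585,210) and the bar at (680,195). The gripper is clear, so I'm handing in.

```bash
python3 -c "
from station import workorder;print(workorder.sign_off())"
```

```text
the job is handed in; nothing more can be done
None
```

The chock is set square on the lower half of the board with the pin resting against both toes, released without dropping or rolling, and the job is handed in at about 22 s; sign-off returned no verdict.

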